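Unclip the sample cassette from the seed moisture meter and hold it over the pan

TASK

Draw the yellow slide bolt of the green seed moisture meter all the way back, then pinch the cassette's two orange side catches together and lift the white cassette straight out of its well. Carry it over the middle of the round steel pan and finish there still holding it by the pinched catches, upright and still, with its underside about 10 cm above the table. Do not set it down or let go, and leave the other things on the stall where they are.

Things in the scene. Friction and masses are not known exactly. Their poses are not given: they have to be found in the camera images.
- meter: Green seed moisture meter, a fixed low box 260 (x) x 200 (y) x 85 mm high; origin: centre of its underside, z up. Its top deck is flat but for bolt and cassette. A well at its centre (100 mm along x, 64 along y, 65 deep) holds the cassette, with about 2 mm of play each way; the cassette must rise 65 mm to clear it. The bolt lies on the deck's -x side, a flat display on its +x side.
- bolt_knob (a point): Centre of the bolt's yellow upright knob: 16 x 16 mm, 30 mm tall, axes as the meter's; this point is 21.5 mm above the deck, the knob's top 36.5 mm. It stands on the yellow bolt plate (24 mm wide in y, 64 mm long, its top 6.5 mm above the deck). When shut it is 85 mm from the well's centre towards the meter's -x. Pinch it across y or push it.
- bolt (a joint): Travel of the slide bolt in m: 0 shut, its tip over the end of the cassette, so that the cassette cannot rise; grows as the knob is moved along the meter's -x (away from the cassette) up to its stop at 0.032, fully drawn back. Starts between 0 and 0.006; stays where it is left; slides against about 2 N of friction.
- cassette_grip (a point): Grip point of the loose white cassette (0.2 to 0.4 kg): midway between its orange catches, 90 mm above its underside, 25 mm above the deck while seated. Axes as the meter's while seated, z up. Cassette 96 mm along x, 60 along y; its ends are 64 mm tall (1 mm below the deck), its middle block (60 along x, 33 along y) is 93 mm tall.
- catch_left (a joint): Inward travel in m of the orange catch on the cassette's +y side: 0 released (hooked under the well's lip), 0.007 fully pressed; spring 2 N rising to 5.5 N; unhooked from 0.004 to 0.006 on. The catches are upright plates 36 mm wide in x, their tops 45 mm above the deck; outer faces 60 mm apart in y at rest, 46 mm with both fully pressed.
- catch_right (a joint): The same for the orange catch on the cassette's -y side.
- pan: Round shallow steel pan, 200 mm across, 30 mm high, standing on the table, loose; origin: centre of its underside.
- spare: Spare cassette standing on the table, blue with grey catches, 96 x 60 mm, 110 mm tall; origin: centre of its underside. Not to be moved.
- measure: Small copper measuring cup, 64 mm across, 50 mm high; origin: centre of its underside. Not to be moved.
- jar: Amber glass jar with red cap, 72 mm across, 110 mm high; origin: centre of its underside. Not to be moved.
- brush: Hand brush lying flat; not to be moved.
- tin: Yellow tin, 70 mm across, 90 mm high; origin: centre of its underside. Not to be moved.
- spoon: Metal spoon lying flat; not to be moved.
- weight: Brass scale weight, 40 mm across, 35 mm high; origin: centre of its underside. Not to be moved.
Mind the look-alikes: they are no part of the job. Of the things that look like the pan, take the one that is farthest from the robot's base at the start.

How it is judged (in metres and radians):
On the way, in this order (a step that is already met when the one before it is completed fails the run):
1. the slide bolt is drawn back (value of joint bolt above 0.024 m), for 0.2 s.
2. the cassette is out of the well, both catches pinched by the fingers (value of joint each of catch_left, catch_right above 0.0045 m and z of cassette_grip in the frame of meter above 0.175 m and contact force between the fingers and cassette above 2 N), for 0.2 s.
At the end, for the whole second after the job is handed in: Cassette held by the fingers, both catches pressed over 4.5 mm, its centre within 50 mm of the pan's seen from above, underside 50 to 170 mm above the table, upright within 0.2 rad, still, touching neither pan nor meter; bolt drawn back over 24 of its 32 mm (value of joint each of catch_left, catch_right above 0.0045 m and horizontal distance between cassette_grip and pan below 0.05 m and height (world z) of cassette_grip between 0.14 and 0.26 m and angle between cassette_grip's own z axis and vertical below 0.2 rad and contact force between the fingers and cassette above 2 N and contact force between cassette and pan below 0.1 N and contact force between cassette and meter below 0.1 N and linear speed of cassette below 0.03 m/s and value of joint bolt above 0.024 m); the arm keeps its last pose, push and grip.
It fails at once if one of the other things on the stall (or the pan) is moved more than 30 mm (distance of any of spare, measure, jar, brush, tin, spoon, weight, pan from where it was at the start of the episode above 0.03 m).
It also fails if it takes over 54 s, if anything falls off the work surface, if the arm or the gripper's body presses on something with over 40 N, if the wrist force passes 120 N, or if a joint passes its speed limit or range.

ROBOT

A 6-joint arm with a two-finger parallel gripper is mounted at the origin on the work surface. World frame = base frame: x ahead of the robot, y to its left, z up, the work surface at z = 0. Lengths are in mm, angles in degrees, forces in N, time in s.
With the tool pointing down it reaches from about 350 to 850 mm from the base axis. Payload 8.1 kg.
Tool frame: the origin (TCP) lies at the very end of the fingers, on their centre line; the grasp point (between the pads) lies 19 mm behind it; z points along the fingers, y is the direction in which the jaws open and shut (so a half turn about z gives the same grasp; the last joint's range is limited). The gripper opens to 85 mm and grips with 20 to 120 N. Pads are 22 mm wide; open, the fingers measure 114 mm over their backs; the gripper's body (76 mm by 85 mm) begins 54 mm behind the grasp point. The pads swing forward as they close: fully open they stand 13 mm farther back than shut.
Start: joints at [69.42, 7.471, 85.268, -0, 87.261, -4.893], TCP at [162.213, 577.661, 231.292] pointing down, gripper open.
Joint ranges: [-169.43, 169.43], [-51.17, 129.36], [1.28, 143.12], [-76.62, 256.62], [0, 156.53], [-152.29, 152.29]. Speed limits (degrees/s): [136.94, 136.94, 159.86, 180, 180, 180].

INTERFACE

Orientations are given as [roll, pitch, yaw] about the fixed x, y, z axes, in that order (R = Rz(yaw) Ry(pitch) Rx(roll)).
In Python, from bench import r, eyes gives the robot as it stands. The module is installed in compiled form; this text tells all that it offers.
- The arm moves only by the tool play_rows, never from a script. Its argument "deltas" is a list of rows, each a list of 3 entries, a list of its own where there are three numbers: the shift along the tool's x, y, z in m, then the turn, a rotation vector about the tool's x, y, z in rad, then the closure, from 0 (fully open) to 1 (shut). A call has 1 to 8 rows; each row shifts and turns the pose as measured when the row begins, along the tool's axes as they then stand; what a row does not reach is not made up. A row lasts 1/8 s, in which the tool goes at most 62.5 mm and 10.7 degrees, less where a joint would pass 70% of its speed; a pose out of reach is approached as far as the arm can. A call with a gripper value outside its range is refused whole. The fingers move at their own pace and stop on an object; "force" is the grip in N (left out, the last holds). Time passes only in rows, so rows that do not move let the fingers close. It gives the time, the measured TCP pose, the force and the opening at its end, in the units of the state.
- r.sense(): the state, without advancing time (a new reading comes with each control period).
- eyes.snapshot(name): name is "scene" or "top" or "wrist"; returns the picture (480x640x3 uint8, red, green, blue); there is no depth.
- eyes.get_calibration(name): a dict with "mtx" (3x3 intrinsics, pixels), "R" (3x3) and "t" (3): a world point X has camera coordinates R X + t; the wrist camera has in their place "T_tool_cam" (4x4, takes a point from camera to tool coordinates, whose origin is the TCP and whose axes are the flange's). Camera axes: x right, y down, z forward; pixel columns grow to the right and rows downward; lengths in mm; the calibration is good to about 2 mm. A picture is of the moment at which its call begins: read the wrist's pose just before it. get_calibration takes no time and is no camera call.
- r.hand_in(): hands the job in, once; it reports no verdict.
The state is a dict: "time": time; "joint_pos": joint angles; "qd": joint speeds; "joint_efforts": joint torques, N m; "tool_pos": TCP position; "tcp_rot": TCP orientation; "ft_force": force on the tool from outside, world axes, zero at the start; "wrist_torque": the same for the moment, N m; "finger_gap": finger opening in mm.
Only numpy, scipy, OpenCV 4.12 (cv2) and the standard library are available. Lean on these libraries where they do the work, as an engineer would, in place of code of your own. Each camera call takes 0.05 s, during which the arm holds its last target. There are 200 camera calls.

## Working session

There is one attempt and no reset: what is moved stays moved. The work goes in short steps, Python scripts to look and compute and a tool call to move; the robot and the scene stay as the last step left them, time stands still between calls to the robot, and variables do not carry over. Pictures are saved under pics/ and viewed, about 8 in all and at most 12, crops included, and the job is handed in when it is done.

Besides the shell and the picture viewer there is one more tool, called as name(argument=value, ...), one argument or row to a line, values as JSON. play_rows: Moves the arm, as the interface text tells. Its arguments: {"type":"object","properties":{"deltas":{"type":"array"},"force":{"type":"number"}},"required":["deltas"]}

```bash
mkdir -p pics && python3 - <<'E'
from bench import r, eyes
import cv2
print(r.sense())
for n in("scene","top"):
    cv2.imwrite(f"pics/{n}0.png",eyes.snapshot(n)[:,:,::-1]); print(n,eyes.get_calibration(n))
print(eyes.get_calibration("wrist"))
E
```

```text
{'time': 0.0, 'joint_pos': array([ 6.94175568e+01,  7.51648611e+00,  8.53289294e+01,  1.67974896e-03,
        8.72599816e+01, -4.89030200e+00]), 'qd': array([ 0.05023144,  0.06038595,  0.08148103, -0.01478371, -0.01416649,
        0.057957  ]), 'joint_efforts': array([ 8.99610186e-04, -5.69396067e+01, -5.00560462e+01,  2.02568253e-04,
        1.44603572e-02,  3.77142158e-05]), 'tool_pos': array([162.03180903, 577.1491801 , 230.23340134]), 'tcp_rot': array([-1.79895130e+02, -1.06564873e-02,  1.64307767e+02]), 'ft_force': array([0.20204145, 0.29651513, 0.5839093 ]), 'wrist_torque': array([ 0.05180067, -0.01839896,  0.0050656 ]), 'finger_gap': 85.2596376611144}
scene {'mtx': array([[487.55969904,   0.        , 320.71113907],
       [  0.        , 487.55969904, 237.53024727],
       [  0.        ,   0.        ,   1.        ]]), 'R': array([[-0.72768513,  0.68579047, -0.01287563],
       [ 0.47627753,  0.49168673, -0.72897453],
       [-0.49359301, -0.5365963 , -0.68441972]]), 't': array([ 367.27622701, -171.30226349, 1607.31845872])}
top {'mtx': array([[502.00978185,   0.        , 317.10906665],
       [  0.        , 502.00978185, 231.70757252],
       [  0.        ,   0.        ,   1.        ]]), 'R': array([[ 0.02341085, -0.99972514,  0.00125737],
       [-0.98403305, -0.02326532, -0.17645874],
       [ 0.17643949,  0.00289376, -0.98430723]]), 't': array([  -2.56996009,  540.8923458 , 1546.18525185])}
{'mtx': array([[372.7511118 ,   0.        , 320.76478827],
       [  0.        , 372.7511118 , 242.85803116],
       [  0.        ,   0.        ,   1.        ]]), 'T_tool_cam': array([[-6.14327300e-04, -9.51906779e-01, -3.06387184e-01,
         8.03500439e+01],
       [ 9.99999420e-01, -3.13840718e-04, -1.03000338e-03,
        -1.12332140e+00],
       [ 8.84310431e-04, -3.06387639e-01,  9.51906420e-01,
        -1.42100274e+02],
       [ 0.00000000e+00,  0.00000000e+00,  0.00000000e+00,
         1.00000000e+00]])}
```

View pics/top0.png

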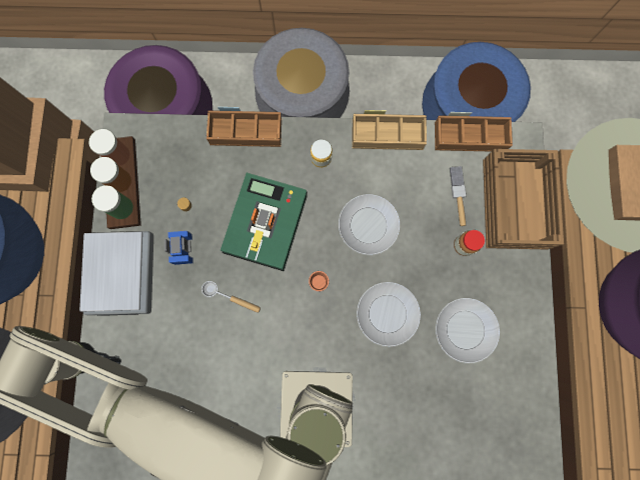

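View pics/scene0.png

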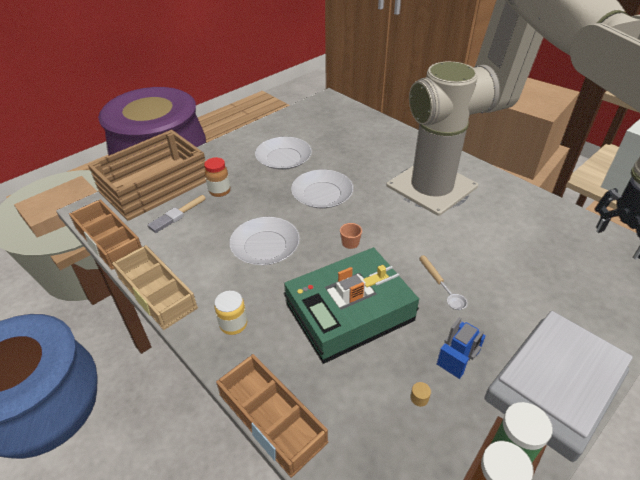

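Pan look-alikes in the top view are at (369,224), (389,314) and (468,330). The cassette look-alike is the blue spare at (179,247), while the real one is in the green meter at (264,219). Next I compute their positions and check a crop.

```bash
cat > h.py <<'E'
import numpy as np, cv2
from scipy.spatial.transform import Rotation as Ro
from bench import r, eyes
def cam(name, s=None):
    c=eyes.get_calibration(name)
    if name!="wrist": return c["mtx"],c["R"],c["t"]
    s=s or r.sense(); Rt=Ro.from_euler('xyz',s["tcp_rot"],degrees=True).as_matrix()
    T=c["T_tool_cam"]; Rwc=Rt@T[:3,:3]; p=Rt@T[:3,3]+s["tool_pos"]
    return c["mtx"],Rwc.T,-Rwc.T@p
def back(C,uv,z):
    K,R,t=C; d=R.T@np.linalg.inv(K)@np.array([uv[0],uv[1],1.]); o=-R.T@t
    return o+d*(z-o[2])/d[2]
def proj(C,X):
    K,R,t=C; q=K@(R@np.asarray(X,float)+t); return q[:2]/q[2]
E
python3 - <<'E'
from h import *
C=cam("top"); im=cv2.imread("pics/top0.png")
for p in[(369,224),(389,314),(468,330)]:
    b=back(C,p,15); print("pan",b,np.hypot(*b[:2]))
hsv=cv2.cvtColor(im,cv2.COLOR_BGR2HSV)
m=cv2.inRange(hsv,(60,80,30),(90,255,200)); 
n,l,st,_=cv2.connectedComponentsWithStats(m); i=1+st[1:,4].argmax()
c=max(cv2.findContours((l==i).astype(np.uint8),0,1)[0],key=cv2.contourArea)
w=np.array([back(C,q[0],85)[:2] for q in c],np.float32)
print("meter",st[i],cv2.minAreaRect(w))
for p in[(179,247)]: print("spare",back(C,p,100))
for n_,p,z in[("cup",(319,281),50),("tin",(321,148),90),("spoon",(210,288),10),("spoon2",(259,311),10),("weight",(184,203),35),("knob",(255,240),110),("cas",(264,219),120)]: print(n_,back(C,p,z))
a=cv2.resize(im[160:280,210:410],(800,480),interpolation=cv2.INTER_CUBIC); cv2.imwrite("pics/crop.png",a)
E
```

```text
pan [ 576.18453877 -157.86410695   15.        ] 597.419198700205
pan [ 288.74378582 -222.36508116   15.        ] 364.44368998087094
pan [ 245.04094628 -469.83499441   15.        ] 529.8962042924258
meter [ 221  173   85   97 3605] ((566.8385620117188, 175.60675048828125), (202.4913787841797, 259.6273498535156), 74.77348327636719)
spare [474.11436479 430.42508376 100.        ]
cup [384.54542787   0.60136012  50.        ]
tin [804.48058219   3.98021374  90.        ]
spoon [357.29304144 347.36222942  10.        ]
spoon2 [288.5673194  188.04240953  10.        ]
weight [627.28136632 442.8069656   35.        ]
knob [499.63062082 198.19672014 110.        ]
cas [563.37836073 172.46582559 120.        ]
```

View pics/crop.png

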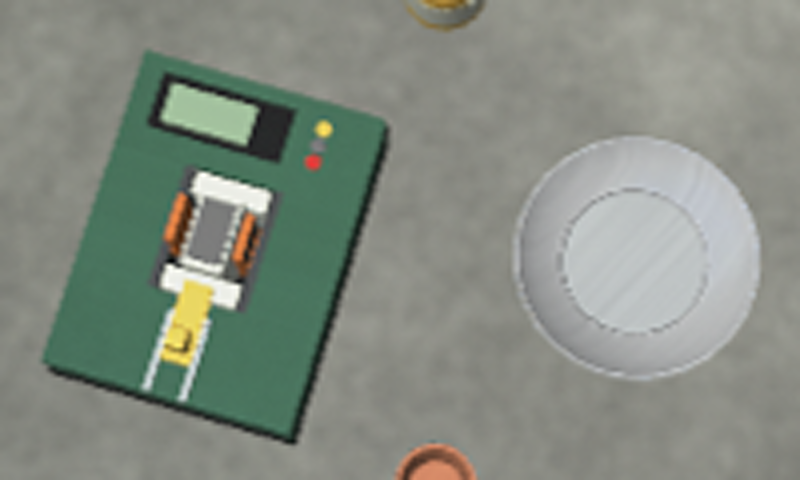

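The crop shows the bolt on the robot's side of the meter, with its knob at full-image (255,245). The orange catches are beside the white cassette, and the target pan is at (369,224), the farthest of the three at 597 mm. Moving above the meter.

play_rows(
  deltas=[
    [[-0.05, -0.034, 0], [0, 0, 0], 0],
    [[-0.05, -0.034, 0], [0, 0, 0], 0],
    [[-0.05, -0.034, 0], [0, 0, 0], 0],
    [[-0.05, -0.034, 0], [0, 0, 0], 0],
    [[-0.05, -0.034, 0], [0, 0, 0], 0],
    [[-0.05, -0.034, 0], [0, 0, 0], 0],
    [[-0.05, -0.034, 0], [0, 0, 0], 0],
    [[-0.05, -0.034, 0], [0, 0, 0], 0],
  ],
  force=40,
)

```text
time: 1.1
tool_pos: [478.8, 198.4, 226.9]
tcp_rot: [-179.7, -0.1, 164.8]
ft_force: [0.6, 1.4, 0.2]
finger_gap: 85.6
```

```bash
python3 - <<'E'
from h import *
s=r.sense(); im=eyes.snapshot("wrist")[:,:,::-1].copy(); cv2.imwrite("pics/w1.png",im)
C=cam("wrist",s); a=np.radians(-15.23); M=np.array([566.8,175.6,0]); Rz=Ro.from_euler('z',a).as_matrix()
P=lambda x,y,z: tuple(int(round(v)) for v in proj(C,M+Rz@np.array([x,y,z])))
for q in[(-85,0,121.5),(0,23,130),(0,-23,130),(-18,30,130),(18,30,130),(-18,-30,130),(18,-30,130),(0,0,113),(130,100,85),(130,-100,85),(50,32,85),(-50,32,85),(50,-32,85),(-50,-32,85),(-93,8,121.5),(-93,-8,121.5),(-77,8,121.5),(-77,-8,121.5)]: cv2.circle(im,P(*q),3,(255,0,255),-1); print(q,P(*q))
cv2.imwrite("pics/w1a.png",im); print(s["tool_pos"],s["tcp_rot"],s["qd"].round(2))
E
```

```text
(-85, 0, 121.5) (325, 252)
(0, 23, 130) (355, 363)
(0, -23, 130) (294, 363)
(-18, 30, 130) (366, 342)
(18, 30, 130) (364, 383)
(-18, -30, 130) (284, 342)
(18, -30, 130) (285, 383)
(0, 0, 113) (325, 350)
(130, 100, 85) (427, 449)
(130, -100, 85) (221, 448)
(50, 32, 85) (360, 380)
(-50, 32, 85) (364, 278)
(50, -32, 85) (289, 380)
(-50, -32, 85) (286, 278)
(-93, 8, 121.5) (337, 241)
(-93, -8, 121.5) (314, 241)
(-77, 8, 121.5) (336, 263)
(-77, -8, 121.5) (314, 263)
[478.82315049 198.44413103 226.87281639] [-1.79693243e+02 -1.34371290e-01  1.64803994e+02] [-52.61  19.98 -18.55  -0.15  -1.87 -52.38]
```

View pics/w1a.png

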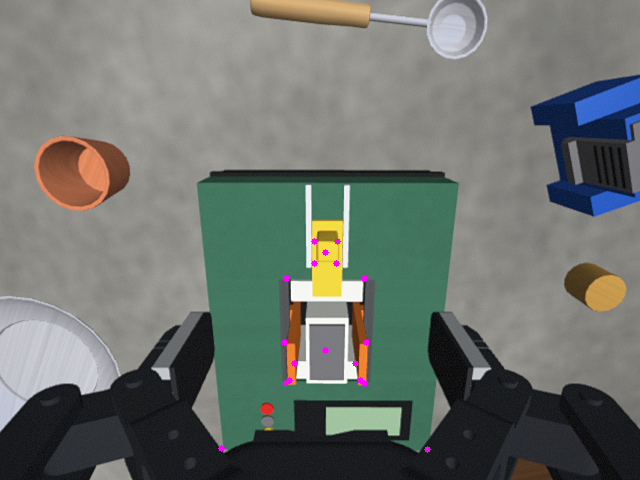

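The wrist view shows the yellow knob at about (328,247), the catches at (293,335) and (362,335), and the well's corners near my predictions. The arm was still moving when I took it, so I'll settle and remeasure.

play_rows(
  deltas=[
    [[0, 0, 0], [0, 0, 0], 0],
    [[0, 0, 0], [0, 0, 0], 0],
  ],
)

```text
time: 1.4
tool_pos: [482.9, 191.0, 225.8]
tcp_rot: [-179.5, -0.1, 164.4]
ft_force: [0.6, -0.0, -0.2]
finger_gap: 85.4
```

```bash
python3 - <<'E'
from h import *
s=r.sense(); im=eyes.snapshot("wrist")[:,:,::-1].copy()
C=cam("wrist",s); a=np.radians(-15.23); M=np.array([566.8,175.6,0]); Rz=Ro.from_euler('z',a).as_matrix()
P=lambda x,y,z: tuple(int(round(v)) for v in proj(C,M+Rz@np.array([x,y,z])))
big=cv2.resize(im[150:450,180:480],(600,600),interpolation=cv2.INTER_CUBIC)
for q in[(-85,0,121.5),(-93,8,121.5),(-93,-8,121.5),(-77,8,121.5),(-77,-8,121.5),(50,32,85),(-50,32,85),(50,-32,85),(-50,-32,85),(-130,100,85),(-130,-100,85),(-18,30,130),(-18,-30,130)]:
    p=P(*q); cv2.circle(big,((p[0]-180)*2,(p[1]-150)*2),2,(255,0,255),-1)
cv2.imwrite("pics/w2.png",big); print(s["tool_pos"],s["tcp_rot"],s["qd"].round(2))
E
```

```text
[482.90387157 191.02936395 225.7799811 ] [-1.79470833e+02 -5.14993419e-02  1.64361143e+02] [-0.03  0.05  0.22  0.41  0.08  0.32]
```

View pics/w2.png

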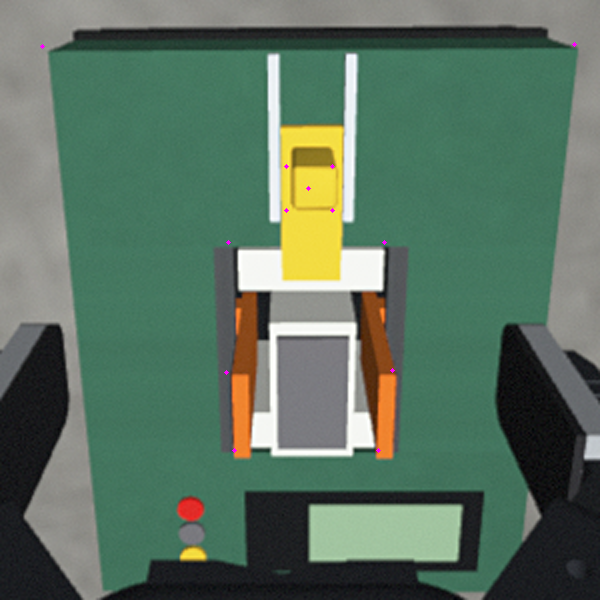

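```bash
cat >> h.py <<'E'
def totool(s,X): return Ro.from_euler('xyz',s["tcp_rot"],degrees=True).inv().apply(np.asarray(X)-s["tool_pos"]).round(1)
E
python3 - <<'E'
from h import *
s=r.sense(); C=cam("wrist",s)
for n,p,z in[("knob",(313.5,187.5),121.5),("catch",(313,416),130),("block",(312.5,390),113),("deckL",(50,50),85),("deckR",(577,48),85)]:
    X=back(C,(p[0]/2+180,p[1]/2+150),z); print(n,X.round(1),totool(s,X))
E
```

```text
knob [484.5 199.9 121.5] [  0.4   9.7 104.2]
catch [568.1 177.3 130. ] [-86.1  10.3  95.6]
block [568.1 177.6 113. ] [-86.1  10.7 112.6]
deckL [417.  116.1  85. ] [ 42.9 -88.9 141.6]
deckR [469.4 307.3  85. ] [ 43.8 109.4 139.8]
```

play_rows(
  deltas=[
    [[0, 0.01, 0.02], [-0.009, 0, -0.006], 0],
    [[0, 0, 0.03], [0, 0, 0], 0],
    [[0, 0, 0.03], [0, 0, 0], 0],
    [[0, 0, 0.02], [0, 0, 0], 0],
    [[0, 0, 0], [0, 0, 0], 0],
    [[0, 0, 0], [0, 0, 0], 0],
  ],
)

```text
time: 2.2
tool_pos: [481.0, 210.2, 124.8]
tcp_rot: [179.8, -0.0, 165.6]
ft_force: [-1.3, -1.0, 1.1]
finger_gap: 85.6
```

```bash
python3 - <<'E'
from h import *
s=r.sense(); print(s["tool_pos"],s["tcp_rot"],totool(s,[484.5,199.9,98]))
E
```

```text
[480.952219   210.2486546  124.81942465] [ 1.79837165e+02 -4.88394846e-03  1.65558298e+02] [-6.  -9.2 26.8]
```

play_rows(
  deltas=[
    [[-0.006, -0.009, 0.012], [0, 0, 0.012], 0],
    [[0, 0, 0], [0, 0, 0], 0],
    [[0, 0, 0], [0, 0, 0], 0],
  ],
)

```text
time: 2.58
tool_pos: [486.0, 200.1, 114.3]
tcp_rot: [179.7, 0.2, 164.9]
ft_force: [0.4, -0.3, 0.3]
finger_gap: 85.4
```

```bash
python3 - <<'E'
from h import *
s=r.sense(); print(s["tool_pos"],s["tcp_rot"],totool(s,[484.5,199.9,98]))
E
```

```text
[486.00002568 200.07142705 114.34894401] [1.79726873e+02 1.72074080e-01 1.64851122e+02] [ 1.5 -0.6 16.3]
```

play_rows(
  deltas=[
    [[0.001, 0, 0.015], [0, 0, 0], 0],
    [[0, 0, 0], [0, 0, 0], 0],
    [[0, 0, 0], [0, 0, 0], 1],
    [[0, 0, 0], [0, 0, 0], 1],
    [[0, 0, 0], [0, 0, 0], 1],
    [[0, 0, 0], [0, 0, 0], 1],
    [[0, 0, 0], [0, 0, 0], 1],
    [[0, 0, 0], [0, 0, 0], 1],
  ],
)

```text
time: 3.58
tool_pos: [485.5, 200.9, 98.9]
tcp_rot: [179.7, 0.2, 164.8]
ft_force: [0.3, 0.0, -0.1]
finger_gap: 14.8
```

play_rows(
  deltas=[
    [[0.007, 0, 0], [0, 0, 0], 1],
    [[0.007, 0, 0], [0, 0, 0], 1],
    [[0.006, 0, 0], [0, 0, 0], 1],
    [[0.004, 0, 0], [0, 0, 0], 1],
    [[0, 0, 0], [0, 0, 0], 1],
    [[0, 0, 0], [0, 0, 0], 1],
  ],
)

```text
time: 4.32
tool_pos: [460.9, 207.6, 98.9]
tcp_rot: [179.6, 0.3, 164.9]
ft_force: [2.6, 0.5, -2.4]
finger_gap: 14.9
```

```bash
python3 - <<'E'
from h import *
s=r.sense(); print(s["tool_pos"],s["tcp_rot"],totool(s,[485.5,200.9,98.9]),s["ft_force"],s["finger_gap"])
E
```

```text
[460.85348326 207.60738867  98.91057815] [179.64523091   0.27750321 164.85396752] [-25.5  -0.    0.1] [ 2.62134763  0.49364034 -2.3968338 ] 14.925894191609858
```

Moved 25.5 mm so far at about 2.6 N. Continuing to the stop.

play_rows(
  deltas=[
    [[0.004, 0, 0], [0, 0, 0], 1],
    [[0.003, 0, 0], [0, 0, 0], 1],
    [[0.003, 0, 0], [0, 0, 0], 1],
    [[0, 0, 0], [0, 0, 0], 1],
    [[0, 0, 0], [0, 0, 0], 1],
  ],
)

```text
time: 4.95
tool_pos: [456.3, 208.9, 98.9]
tcp_rot: [179.5, 0.9, 164.8]
ft_force: [2.7, 2.1, -0.7]
finger_gap: 15.0
```

```bash
python3 - <<'E'
from h import *
s=r.sense(); print(s["tool_pos"],s["tcp_rot"],totool(s,[485.5,200.9,98.9]),s["ft_force"],s["finger_gap"])
E
```

```text
[456.30437575 208.85991889  98.87048459] [179.53386486   0.9491316  164.75078475] [-30.3  -0.    0.5] [ 2.74590519  2.10757312 -0.71425467] 14.960097969706881
```

play_rows(
  deltas=[
    [[0.004, 0, 0], [0, -0.01, 0], 1],
    [[0, 0, 0], [0, 0, 0], 1],
    [[0, 0, 0], [0, 0, 0], 0.4],
    [[0, 0, 0], [0, 0, 0], 0],
    [[0, 0, 0], [0, 0, 0], 0],
    [[0, 0, 0], [0, 0, 0], 0],
    [[0, 0, 0], [0, 0, 0], 0],
  ],
)

```text
time: 5.82
tool_pos: [455.0, 209.0, 99.3]
tcp_rot: [179.5, 1.9, 164.7]
ft_force: [-0.6, -0.3, -0.4]
finger_gap: 85.2
```

```bash
python3 - <<'E'
from h import *
s=r.sense(); print(s["tool_pos"],s["tcp_rot"],totool(s,[485.5,200.9,98.9]),s["ft_force"],s["finger_gap"])
E
```

```text
[455.00153561 209.01246963  99.32979397] [179.51498631   1.91067367 164.73731174] [-31.5   0.2   1.5] [-0.61997955 -0.34401776 -0.37648255] 85.17238894300911
```

play_rows(
  deltas=[
    [[0, 0, -0.025], [0.008, 0.033, 0], 0],
    [[0, 0, -0.03], [0, 0, 0], 0],
    [[0, 0, -0.02], [0, 0, 0], 0],
    [[0, 0, 0], [0, 0, 0], 0],
    [[0, 0, 0], [0, 0, 0], 0],
  ],
)

```text
time: 6.45
tool_pos: [453.1, 208.7, 174.7]
tcp_rot: [-179.9, -0.2, 164.7]
ft_force: [0.5, 0.8, -0.1]
finger_gap: 85.1
```

```bash
python3 - <<'E'
from h import *
s=r.sense(); im=eyes.snapshot("wrist")[:,:,::-1].copy(); cv2.imwrite("pics/w3.png",im)
print(s["tool_pos"],s["tcp_rot"],totool(s,[568,177.3,170]))
E
```

```text
[453.08976523 208.68674549 174.71303706] [-1.79926786e+02 -1.71530005e-01  1.64748365e+02] [-119.1   -0.     4.4]
```

View pics/w3.png

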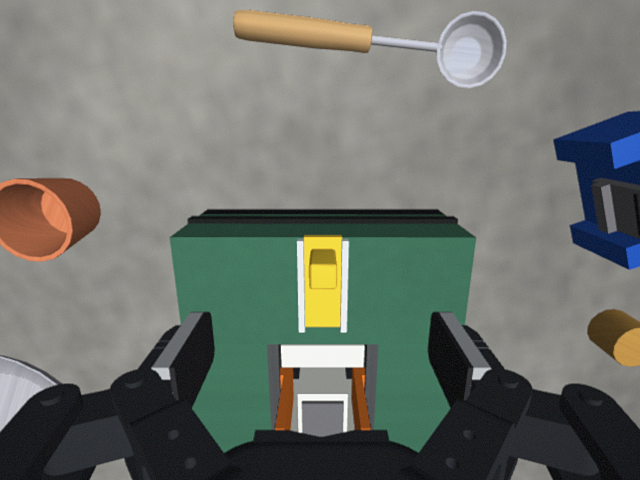

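The bolt (323,270) is fully back: its tip at row 330 is clear of the cassette end at row 345. The catches are centred at column 323, in line with the fingers.

play_rows(
  deltas=[
    [[-0.03, 0, 0], [0, 0, 0], 0],
    [[-0.035, 0, 0], [0, 0, 0], 0],
    [[-0.03, 0, 0], [0, 0, 0], 0],
    [[-0.01, 0, 0], [0, 0, 0], 0],
    [[0, 0, 0], [0, 0, 0], 0],
    [[0, 0, 0], [0, 0, 0], 0],
  ],
)

```text
time: 7.25
tool_pos: [552.3, 180.4, 167.1]
tcp_rot: [-179.7, -0.7, 164.8]
ft_force: [-0.4, 0.7, 1.3]
finger_gap: 85.4
```

```bash
python3 - <<'E'
from h import *
s=r.sense(); print(s["tool_pos"],s["tcp_rot"],totool(s,[568,177.3,91]))
E
```

```text
[552.34525382 180.37366029 167.10339194] [-179.66372604   -0.72189187  164.82700305] [-16.9   1.6  75.9]
```

play_rows(
  deltas=[
    [[-0.016, 0.001, 0], [-0.005, -0.011, 0], 0],
    [[0, 0, 0], [0, 0, 0], 0],
    [[0, 0, 0.025], [0, 0, 0], 0],
    [[0, 0, 0.02], [0, 0, 0], 0],
    [[0, 0, 0], [0, 0, 0], 0],
    [[0, 0, 0], [0, 0, 0], 0],
  ],
)

```text
time: 8.0
tool_pos: [568.6, 178.1, 122.3]
tcp_rot: [180.0, 0.1, 164.9]
ft_force: [-0.2, 0.6, 0.2]
finger_gap: 85.2
```

```bash
python3 - <<'E'
from h import *
s=r.sense(); print(s["tool_pos"],s["tcp_rot"],totool(s,[568,177.3,91]),s["ft_force"])
E
```

```text
[568.62609714 178.14992558 122.29575062] [1.79956183e+02 6.48701419e-02 1.64920658e+02] [ 0.4 -1.  31.3] [-0.1825665   0.64478622  0.22653841]
```

play_rows(
  deltas=[
    [[0, -0.001, 0.018], [0, 0, 0], 0],
    [[0, 0, 0.013], [0, 0, 0], 0],
    [[0, 0, 0], [0, 0, 0], 0],
    [[0, 0, 0], [0, 0, 0], 0],
  ],
)

```text
time: 8.5
tool_pos: [568.9, 177.3, 90.1]
tcp_rot: [179.9, 0.1, 164.9]
ft_force: [-0.5, 0.3, -1.2]
finger_gap: 85.4
```

```bash
python3 - <<'E'
from h import *
s=r.sense(); print(s["tool_pos"],s["tcp_rot"],totool(s,[568,177.3,91]),s["ft_force"])
E
```

```text
[568.94398585 177.27116187  90.11879349] [1.79919135e+02 1.32160765e-01 1.64917881e+02] [ 0.9 -0.2 -0.9] [-0.48931471  0.33151395 -1.15106953]
```

play_rows(
  deltas=[
    [[0, 0, 0], [0, 0, 0], 1],
    [[0, 0, 0], [0, 0, 0], 1],
    [[0, 0, 0], [0, 0, 0], 1],
    [[0, 0, 0], [0, 0, 0], 1],
    [[0, 0, 0], [0, 0, 0], 1],
    [[0, 0, 0], [0, 0, 0], 1],
  ],
  force=50,
)

```text
time: 9.25
tool_pos: [570.6, 177.9, 93.3]
tcp_rot: [179.8, 0.3, 164.9]
ft_force: [0.3, 0.6, 1.0]
finger_gap: 40.0
```

play_rows(
  deltas=[
    [[0, 0, 0], [0, 0, 0], 1],
    [[0, 0, 0], [0, 0, 0], 1],
  ],
)

```text
time: 9.5
tool_pos: [570.7, 177.9, 93.3]
tcp_rot: [179.8, 0.3, 164.9]
ft_force: [0.5, -0.3, 0.6]
finger_gap: 39.2
```

```bash
python3 - <<'E'
from h import *
s=r.sense(); im=eyes.snapshot("wrist")[:,:,::-1].copy(); cv2.imwrite("pics/w4.png",im)
print(s["tool_pos"],s["tcp_rot"],s["finger_gap"],s["ft_force"])
E
```

```text
[570.68597425 177.88605643  93.31938382] [179.79494124   0.33911336 164.92398802] 39.17795221924096 [ 0.50362935 -0.26281188  0.57657421]
```

View pics/w4.png

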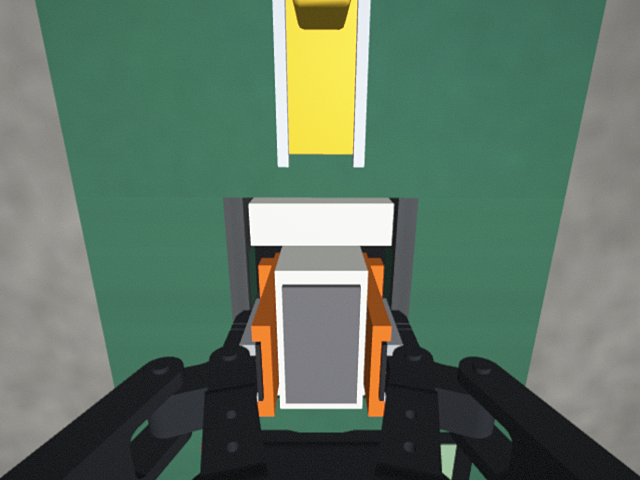

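The view shows both pads on the orange catches at (262,370) and (378,370), pressed in against the white block. The bolt is clear. Lifting slowly.

play_rows(
  deltas=[
    [[0, 0, -0.01], [0, 0, 0], 1],
    [[0, 0, -0.01], [0, 0, 0], 1],
    [[0, 0, -0.01], [0, 0, 0], 1],
    [[0, 0, -0.01], [0, 0, 0], 1],
    [[0, 0, 0], [0, 0, 0], 1],
  ],
)

```text
time: 10.18
tool_pos: [570.3, 177.7, 136.3]
tcp_rot: [179.8, 0.3, 164.9]
ft_force: [0.1, 1.0, -2.6]
finger_gap: 39.4
```

```bash
python3 - <<'E'
from h import *
s=r.sense(); print(s["tool_pos"],s["tcp_rot"],s["finger_gap"],s["ft_force"],s["wrist_torque"])
E
```

```text
[570.26009328 177.71548092 136.28923216] [179.80540115   0.32936322 164.92244473] 39.424839098494175 [ 0.10778714  0.98382272 -2.57829728] [-0.01581766  0.04046224  0.01696609]
```

Lifted 43 mm with only the cassette's weight showing (about 2.6 N). Continuing.

play_rows(
  deltas=[
    [[0, 0, -0.012], [0, 0, 0], 1],
    [[0, 0, -0.015], [0, 0, 0], 1],
    [[0, 0, -0.015], [0, 0, 0], 1],
    [[0, 0, -0.015], [0, 0, 0], 1],
    [[0, 0, -0.01], [0, 0, 0], 1],
    [[0, 0, 0], [0, 0, 0], 1],
    [[0, 0, 0], [0, 0, 0], 1],
    [[0, 0, 0], [0, 0, 0], 1],
  ],
)

```text
time: 11.18
tool_pos: [569.6, 177.5, 207.9]
tcp_rot: [179.8, 0.3, 164.9]
ft_force: [0.1, -0.2, -1.7]
finger_gap: 39.3
```

```bash
python3 - <<'E'
from h import *
s=r.sense(); im=eyes.snapshot("scene")[:,:,::-1]; cv2.imwrite("pics/s1.png",cv2.resize(im[150:390,220:460],(600,600)))
print(s["tool_pos"],s["tcp_rot"],s["finger_gap"],s["ft_force"],totool(s,[576.2,-157.9,200]))
E
```

```text
[569.59913365 177.53705633 207.85983994] [179.81174437   0.31545482 164.92242062] 39.31782119848428 [ 0.08133898 -0.17856369 -1.68467077] [ -93.6 -322.2    7.3]
```

View pics/s1.png

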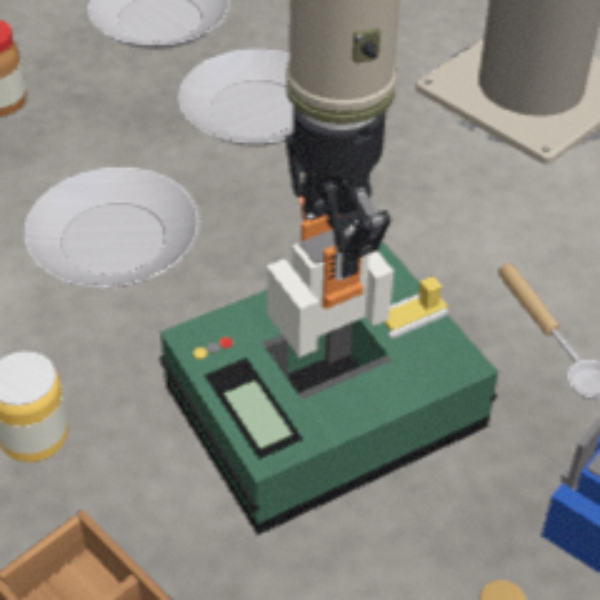

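The cassette is out of the well at crop (325,300), held by the orange catches with the bolt drawn back. Carrying it to the pan.

play_rows(
  deltas=[
    [[-0.003, -0.01, 0], [0, 0, 0], 1],
    [[-0.007, -0.024, 0], [0, 0, 0], 1],
    [[-0.01, -0.035, 0], [0, 0, 0], 1],
    [[-0.011, -0.038, 0], [0, 0, 0], 1],
    [[-0.011, -0.038, 0], [0, 0, 0], 1],
    [[-0.011, -0.038, 0], [0, 0, 0], 1],
    [[-0.008, -0.025, 0], [0, 0, 0], 1],
    [[-0.003, -0.01, 0], [0, 0, 0], 1],
  ],
)

```text
time: 12.22
tool_pos: [572.4, -60.1, 204.4]
tcp_rot: [180.0, 0.1, 165.0]
ft_force: [0.6, -0.0, -3.2]
finger_gap: 39.1
```

```bash
python3 - <<'E'
from h import *
s=r.sense(); print(s["tool_pos"],s["tcp_rot"],s["finger_gap"],s["ft_force"],totool(s,[576.2,-157.9,172]))
E
```

```text
[572.37214385 -60.11790438 204.36191712] [1.79976764e+02 6.49947440e-02 1.64981319e+02] 39.09025825590449 [ 5.59587561e-01 -9.43805614e-04 -3.18509104e+00] [-29.  -93.5  32.4]
```

play_rows(
  deltas=[
    [[-0.005, -0.016, 0], [0, 0, 0], 1],
    [[-0.008, -0.024, 0.006], [0, 0, 0], 1],
    [[-0.008, -0.024, 0.008], [0, 0, 0], 1],
    [[-0.005, -0.016, 0.008], [0, 0, 0], 1],
    [[-0.002, -0.007, 0.006], [0, 0, 0], 1],
    [[0, 0, 0], [0, 0, 0], 1],
    [[0, 0, 0], [0, 0, 0], 1],
    [[0, 0, 0], [0, 0, 0], 1],
  ],
)

```text
time: 13.22
tool_pos: [577.4, -152.4, 175.2]
tcp_rot: [179.9, 0.0, 165.2]
ft_force: [-0.9, 0.1, -2.6]
finger_gap: 39.6
```

```bash
python3 - <<'E'
from h import *
s=r.sense(); print(s["tool_pos"],s["tcp_rot"],s["finger_gap"],s["ft_force"],totool(s,[576.2,-157.9,172]))
E
```

```text
[ 577.37980377 -152.43883163  175.22081787] [1.79887912e+02 3.43656998e-02 1.65196304e+02] 39.55970013332364 [-0.89032133  0.08181128 -2.62398598] [-0.3 -5.6  3.2]
```

Within 6 mm of the target. Holding still and checking before handing in.

play_rows(
  deltas=[
    [[0, -0.005, 0.003], [0, 0, 0], 1],
    [[0, 0, 0], [0, 0, 0], 1],
    [[0, 0, 0], [0, 0, 0], 1],
    [[0, 0, 0], [0, 0, 0], 1],
    [[0, 0, 0], [0, 0, 0], 1],
    [[0, 0, 0], [0, 0, 0], 1],
    [[0, 0, 0], [0, 0, 0], 1],
  ],
)

```text
time: 14.1
tool_pos: [576.4, -156.8, 172.8]
tcp_rot: [179.9, 0.1, 165.3]
ft_force: [-0.7, 0.2, -2.4]
finger_gap: 39.1
```

```bash
python3 - <<'E'
from h import *
s=r.sense(); a=eyes.snapshot("scene")[140:380,170:450,::-1]; b=eyes.snapshot("wrist")[160:480,140:500,::-1]
cv2.imwrite("pics/fin.png",np.hstack([cv2.resize(a,(400,343)),cv2.resize(b,(386,343))]))
print(s["tool_pos"],s["tcp_rot"],s["finger_gap"],s["ft_force"],s["qd"].round(2))
E
```

```text
[ 576.44622523 -156.82617981  172.78825856] [1.79884845e+02 1.01245216e-01 1.65261348e+02] 39.07984070484746 [-0.70462859  0.17912681 -2.40267629] [-0.02  0.04 -0.03 -0.04  0.12 -0.11]
```

View pics/fin.png

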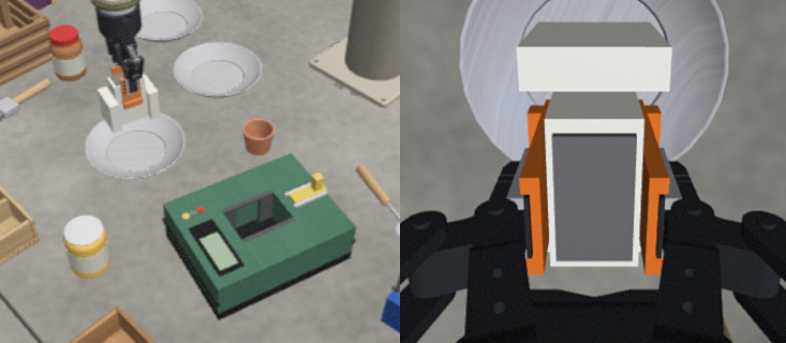

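The cassette hangs upright above the right pan at left-panel (130,105). Both catches are pinched in the right panel at (535,190) and (655,190), the bolt is drawn back, and nothing else has moved.

```bash
python3 -c "
from bench import r
print(r.hand_in())"
```

```text
the job is handed in; nothing more can be done
None
```

I drew the bolt back, pinched both catches, lifted the cassette out, and handed the job in with it held over the farthest pan. `hand_in()` reports no verdict, so what follows is from my own checks.

- **Bolt:** it moved about 31 mm, to its stop. The wrist picture showed its tip clear of the cassette.
- **Final position:** the tool was at (576, -157, 173) mm, about 1 mm from my estimate of the pan's centre at (576, -158). That puts the cassette's underside about 100 mm above the table, worked out from how far I lifted it. The tool was within about 0.2° of vertical and the joints were still.
- **Hold:** the grip was 50 N and the wrist carried about 2.4 N, which fits the cassette's weight.
- **Surroundings:** nothing else appeared to have moved in the last scene picture, though I only checked that by eye.
- **One reading that disagreed:** the finger opening read 39 mm, where fully pressed catches should give 46 mm. It held within half a millimetre through the carry. The pictures show both catches pressed in against the cassette's block, so I took the difference to be the pads or the reading, but I did not find the cause.

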